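# Stack a returned kit tub gently on its neighbour

## Robot

A 6-joint arm with a two-finger parallel gripper is mounted at the origin on a cart in front of the work surface, level with it; the furniture and walls round the work are solid. World frame = base frame: x ahead of the robot, y to its left, z up, the work surface at z = 0. Lengths are in mm, angles in rad, forces in N, time in s.
With the tool pointing down it reaches from about 325 to 875 mm from the base axis. Payload 4.4 kg.
Tool frame: the origin (TCP) lies on the centre line of the jaws, within the pads' length; the fingertips stand ahead of it and the grasp point (between the pads) lies 6 mm ahead of it (ctrl.tcp_to_tips is the z of the fingertips in the tool frame, in mm); z points along the fingers, y is the direction in which the jaws open and shut (so a half turn about z gives the same grasp; the last joint's range is limited). The gripper opens to 85 mm and grips with 20 to 120 N. Pads are 22 mm wide; open, the fingers measure 114 mm over their backs; the gripper's body (76 mm by 85 mm) begins 54 mm behind the grasp point. The pads swing forward as they close: fully open they stand 13 mm farther back than shut.
Start: joints at [1.054, 0.207, 1.542, -0, 1.393, -0.15], TCP at [205.685, 536.955, 256.282] pointing down, gripper open.
Joint ranges: [-2.73, 2.73], [-0.86, 2.22], [0.23, 2.46], [-1.11, 4.25], [0.08, 2.63], [-2.82, 2.82]. Speed limits (rad/s): [2.79, 2.79, 3.14, 3.14, 3.14, 3.14].

## Interface

Orientations are given as a 3x3 rotation matrix whose columns are the frame's x, y, z axes.
In Python, from plant import ctrl, sensors, optics gives the robot as it stands. Calls block until the motion is done:
- ctrl.move_ptp(position, orientation): joint-space move of the TCP to a pose.
- ctrl.move_l(position, rot=None, vel=150, threshold=None): straight line of the TCP; rot=None keeps the orientation; vel is the mean speed in mm/s. With threshold (N) it stops when the force on the tool has changed by that much, and returns True; else False.
- ctrl.set_joints(angles): joint-space move.
- ctrl.gripper_to(opening, force=None): finger opening in mm; force is the grip in N (None keeps the last); returns when the fingers have stopped.
- ctrl.hold(seconds).
- ctrl.solve_ik(position, orientation): joint angles nearest the present ones, or None.
- sensors.read_state(): the state.
- optics.grab_frame(name): name is "scene" or "top" or "wrist"; returns (picture, depth): 400x640x3 uint8, red, green, blue; 400x640 float32, mm along the optical axis (not along the pixel's ray), 0 where there is no reading.
- optics.camera_params(name): a dict with "mtx" (3x3 intrinsics, pixels), "k1" (the pictures are not rectified: a ray, as slopes to the right and down, at radius r is drawn at 1 + k1 r^2 times it, then the intrinsics apply), "R" (3x3) and "t" (3): a world point X has camera coordinates R X + t; the wrist camera has in their place "T_tool_cam" (4x4, takes a point from camera to tool coordinates, whose origin is the TCP and whose axes are the flange's). Camera axes: x right, y down, z forward; pixel columns grow to the right and rows downward; lengths in mm; the calibration is good to about 2 mm. A picture is of the moment at which its call begins: read the wrist's pose just before it. camera_params takes no time and is no camera call.
A pose or a line that the arm cannot do raises ctrl.MotionError and nothing moves.
- ctrl.finish_job(): hands the job in, once; it reports no verdict.
The state is a dict: "t": time; "q": joint angles; "qvel": joint speeds; "tau": joint torques, N m; "eef_pos": TCP position; "eef_rot": TCP orientation; "force": force on the tool from outside, world axes, zero at the start; "wrist_torque": the same for the moment, N m; "grip_width": finger opening in mm.
Only numpy, scipy, OpenCV 4.12 (cv2) and the standard library are available. Lean on these libraries where they do the work, as an engineer would, in place of code of your own. Each camera call takes 0.05 s, during which the arm holds its last target.

## Task

Take the orange-lidded kit tub out of the returns tray, stand it on its feet on the cork mat and let go; then take it the other way, by its two long sides, stack it on the blue-lidded tub in the caddy with all four feet fully down in the recesses of the blue lid, which may have slid a few millimetres along its tub, and let go. The tubs are thin and brittle: grip with no more than 40 N, keep it upright, and never drop it or press it down with more than 50 N. Leave the blue tub where it stands and do not disturb the cards, the mug or the stapler.

Things in the scene. Friction and masses are not known exactly. Their poses are not given: they have to be found in the camera images.
- kit_tub_center (a point): Centre, half-way up, of the loose orange-lidded clear tub: 64 mm between short ends (x) x 52 between long sides (y) x 52 high, 0.2 to 0.42 kg, flush sides, lid fixed. It stands in a tray bay, x along the bay, about 9 mm free at each long side: there it can only be taken by its short ends. Grip with 40 N at most: over 110 N from both fingers together cracks it. Alike after half a turn.
- kit_tub: The same tub; origin at the centre of its underside, 26 mm below its centre, z up, x along its 64 mm length. Four round rubber feet of 12 mm diameter, 6 mm high, toes chamfered, 21.5 mm (x) and 15.5 mm (y) from its middle.
- base_tub_top (a point): Middle of the blue-lidded tub (not of its lid) at lid-rim height, 52 mm above its underside. The lid has four square recesses, 15 x 15 x 5 mm deep, 21.5 mm (x) and 15.5 mm (y) from the lid's middle: feet have 1.5 mm of play each way. With the feet home the kit tub's centre is 21 mm above this point; with the feet on the rim or middle cross, 26 mm.
- base_tub: The blue-lidded tub, same outer size (64 x 52 x 52 mm), 0.55 kg, loose in the caddy; origin at the centre of its underside, x along its 64 mm length, z up. Its stiff slide-on lid, 10 mm thick, may stand anywhere up to 6 mm to +x or -x of the tub's middle; how far is not reported (feel or look for the recesses). Sliding the lid takes about 3 N.
- caddy: Fixed dark steel caddy: floor plate 100 x 66 x 6 mm and at its +x and -x ends upright cheeks 44 mm wide, tops 100 mm above the desk, 84 mm clear between. The blue tub stands in the middle, its x along the caddy's x; only 10 mm or less is left at each short end of the stack, so there a tub can only be held by its long sides. Origin under its centre.
- returns_tray: Fixed grey returns tray, 120 (x) x 156 (y) x 42 mm, floor 8 mm thick, with three 5 mm walls along x that make two bays 70.5 mm wide, centred at y = +38 and -38 mm and open at both ends (+x, -x). Origin under its centre. The kit tub stands in the +y bay, the cards lie in the -y bay.
- cards: Bystander: banded stack of turquoise member cards, 56 x 87 x 14 mm, loose in the other bay; origin under its centre.
- mug: Bystander: white mug, 79 x 110 x 94 mm, loose on the worktop beyond the work; origin under its centre.
- stapler: Bystander: black stapler, 154 x 38 x 48 mm, loose on the worktop beyond the work; origin under its centre.
- mat: Fixed cork mat on the desk between tray and caddy, 140 (x) x 110 (y) mm, 4 mm thick; origin at the centre of its underside, on the desk.
Things that resemble listed ones, but are neither listed nor needed, are in the scene too. What is shaped like the base_tub but green or yellow is not meant. Leave any green or pink look-alike of the kit_tub alone.

How it is judged:
By the outcome, as a careful person would: the job done as asked, in the order asked, and still so for the second after the job is handed in, with the robot touching nothing.
It also fails if it takes over 67 s, if anything falls off the work surface, if the arm or the gripper's body presses on something with over 40 N, if the wrist force passes 120 N, or if a joint passes its speed limit or range.

## Working session

There is one attempt and no reset: what is moved stays moved. The work goes in short steps, each a Python script; the robot and the scene stay as the last script left them, time stands still between calls to the robot, and variables do not carry over. Pictures are saved under pics/ and viewed, and the job is handed in when it is done.

```bash
ls; mkdir -p pics
python3 - <<'E'
from plant import ctrl,sensors,optics
import cv2
s=sensors.read_state();print(s['t'],s['eef_pos'],s['force'],s['grip_width'],ctrl.tcp_to_tips)
for n in("scene","top"):
    im,d=optics.grab_frame(n);cv2.imwrite(f'pics/{n}0.png',im[:,:,::-1]);
    import numpy as np; np.save(f'pics/{n}0_d.npy',d)
    p=optics.camera_params(n);print(n,p)
print(optics.camera_params('wrist'))
E
```

```text
pics
0.0 [205.32301162 536.31683324 255.09472266] [-0.49320391  0.20872024 -0.09085156] 85.27566325992527 25.0
scene {'mtx': array([[430.13843548,   0.        , 321.29092637],
       [  0.        , 430.13843548, 194.86623647],
       [  0.        ,   0.        ,   1.        ]]), 'k1': 0.026670438097898458, 'R': array([[ 0.45379973, -0.89101474,  0.01259145],
       [-0.36470735, -0.19860331, -0.90969516],
       [ 0.81305249,  0.40822722, -0.41508575]]), 't': array([-161.54059603,  242.75887289, 1094.10939324])}
top {'mtx': array([[384.05435455,   0.        , 319.15571608],
       [  0.        , 384.05435455, 199.46740253],
       [  0.        ,   0.        ,   1.        ]]), 'k1': -0.09541320684053493, 'R': array([[ 0.01393161, -0.9997769 ,  0.01587651],
       [-0.99948202, -0.01438466, -0.02878853],
       [ 0.02901048, -0.01546721, -0.99945943]]), 't': array([  42.26639356,  489.71020887, 1311.25393947])}
{'mtx': array([[308.1531487 ,   0.        , 321.99497368],
       [  0.        , 308.1531487 , 200.03573181],
       [  0.        ,   0.        ,   1.        ]]), 'k1': -0.06195326280283484, 'T_tool_cam': array([[-3.11742531e-04, -9.46832056e-01, -3.21728084e-01,
         8.20194966e+01],
       [ 9.99999203e-01, -6.88733787e-04,  1.05795223e-03,
        -1.31555054e-01],
       [-1.22328809e-03, -3.21727498e-01,  9.46831516e-01,
        -1.16666967e+02],
       [ 0.00000000e+00,  0.00000000e+00,  0.00000000e+00,
         1.00000000e+00]])}
```

View pics/scene0.png

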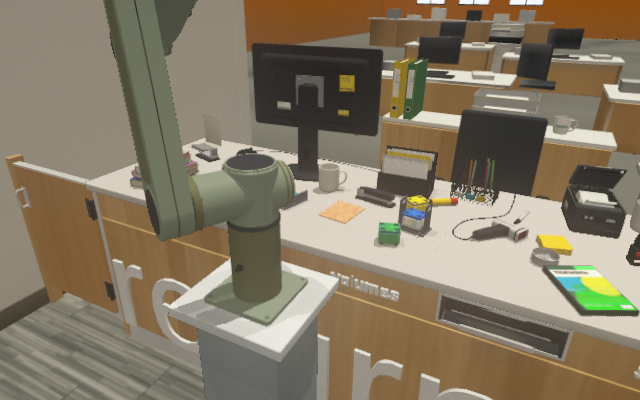

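View pics/top0.png

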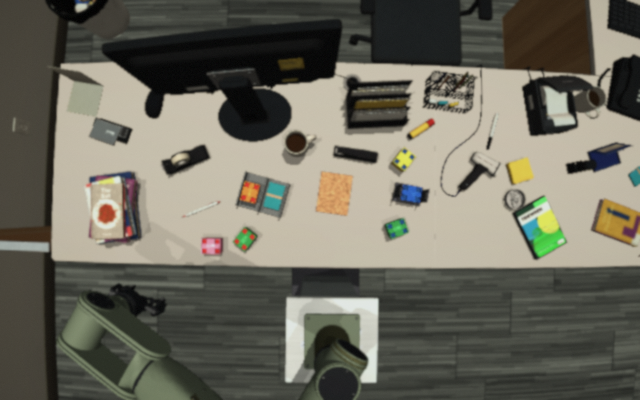

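The scene view is mostly blocked by the arm. The top view shows the tray with the orange tub at about (250,191), the cork mat at (335,193), the caddy with the blue tub at (410,193), and decoys in pink (212,246), green (245,238 and 397,228) and yellow (403,160). I'll take rough positions from the top view and then look closer with the wrist camera.

```bash
cat > h.py <<'E'
from plant import ctrl,sensors,optics
import numpy as np, cv2
def und(p,uv):
    uv=np.atleast_2d(np.float64(uv));K=p['mtx'];xd=(uv-[K[0,2],K[1,2]])/[K[0,0],K[1,1]]
    return cv2.undistortPoints(uv.reshape(-1,1,2),K,np.array([p['k1'],0,0,0,0.])).reshape(-1,2)
def pose(p,s=None):
    "camera centre and cam->world rotation"
    if 'R' in p: return -p['R'].T@p['t'],p['R'].T
    T=p['T_tool_cam'];R=np.array(s['eef_rot']);return np.array(s['eef_pos'])+R@T[:3,3],R@T[:3,:3]
def onplane(p,uv,z,s=None):
    c,R=pose(p,s);n=und(p,uv);d=np.c_[n,np.ones(len(n))]@R.T
    return c+d*((z-c[2])/d[:,2])[:,None]
def cloud(p,d,s=None):
    v,u=np.mgrid[:400,:640];n=und(p,np.c_[u.ravel(),v.ravel()]);c,R=pose(p,s)
    return ((np.c_[n,np.ones(len(n))]*d.reshape(-1,1))@R.T+c).reshape(400,640,3)
def proj(p,X,s=None):
    c,R=pose(p,s);Xc=(np.atleast_2d(X)-c)@R;n=Xc[:,:2]/Xc[:,2:];r2=(n**2).sum(1,keepdims=True)
    n=n*(1+p['k1']*r2);K=p['mtx'];return n*[K[0,0],K[1,1]]+[K[0,2],K[1,2]]
def down(yaw):
    "tool z down; tool y (jaw axis) at world angle yaw"
    y=np.array([np.cos(yaw),np.sin(yaw),0]);z=np.array([0,0,-1.]);return np.c_[np.cross(y,z),y,z]
def hsv(im): return cv2.cvtColor(im,cv2.COLOR_RGB2HSV)
def st():
    s=sensors.read_state();print('t%.2f'%s['t'],'pos',np.round(s['eef_pos'],1),'F',np.round(s['force'],1),'M',np.round(s['wrist_torque'],2),'w%.1f'%s['grip_width']);return s
def shot(name):
    s=sensors.read_state();im,d=optics.grab_frame('wrist');cv2.imwrite(f'pics/{name}.png',im[:,:,::-1])
    np.savez(f'pics/{name}.npz',im=im,d=d,pos=s['eef_pos'],rot=s['eef_rot']);return s,im,d
E
python3 - <<'E'
from h import *
p=optics.camera_params('top')
for n,uv,z in [('tub',(250,191),60),('tray',(263,195),42),('mat',(335,193),4),('blue',(410,193),58),('mug',(295,144),90),('stapler',(356,154),40),('green',(397,228),50),('yel',(403,160),50)]:
    print(n,np.round(onplane(p,uv,z),0))
im=cv2.imread('pics/top0.png')[130:270,180:460]
cv2.imwrite('pics/topcrop.png',cv2.resize(im,None,fx=2.85,fy=2.85,interpolation=cv2.INTER_CUBIC))
E
```

```text
tub [[512. 278.  60.]]
tray [[500. 238.  42.]]
mat [[512.  -5.   4.]]
blue [[ 513. -252.   58.]]
mug [[665. 131.  90.]]
stapler [[643. -72.  40.]]
green [[ 396. -211.   50.]]
yel [[ 624. -230.   50.]]
```

View pics/topcrop.png

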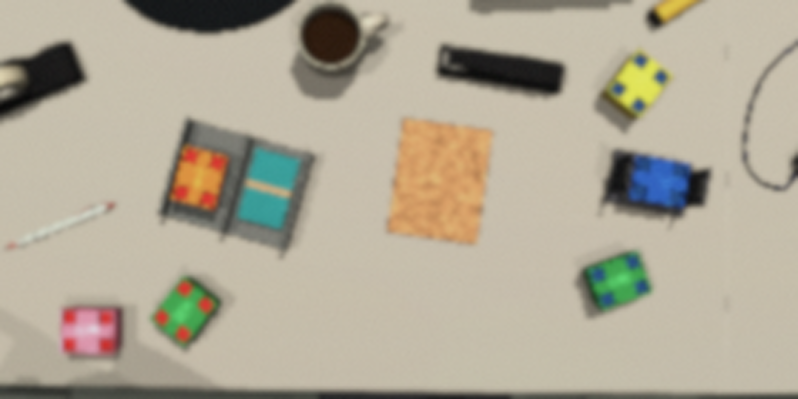

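Run:
```python
from h import *
for n,P,y in [('tray',(512,278,40),-.3),('trayup',(512,278,190),-.3),('matA',(512,-5,40),0),('matB',(512,-5,40),1.57),('blue',(513,-252,90),-.22),('blueup',(513,-252,200),-.22)]:
    for k in (0,np.pi,-1.57,1.57): 
        q=ctrl.solve_ik(np.array(P,float),down(y+k)); print(n,round(y+k,2),None if q is None else np.round(q,2))
s=sensors.read_state();print(np.round(s['eef_rot'],2))
```

```text
tray -0.3 [ 0.35  0.48  1.67 -0.    0.99  0.65]
tray 2.84 [ 0.35  0.48  1.67 -0.    0.99 -2.49]
tray -1.87 [ 0.35  0.48  1.67 -0.    0.99  2.22]
tray 1.27 [ 0.35  0.48  1.67 -0.    0.99 -0.92]
trayup -0.3 [ 0.35  0.28  1.59 -0.    1.27  0.65]
trayup 2.84 [ 0.35  0.28  1.59 -0.    1.27 -2.49]
trayup -1.87 [ 0.35  0.28  1.59 -0.    1.27  2.22]
trayup 1.27 [ 0.35  0.28  1.59 -0.    1.27 -0.92]
matA 0 [-0.18  0.37  1.85 -0.    0.92 -0.18]
matA 3.14 None
matA -1.57 [-0.18  0.37  1.85 -0.    0.92  1.39]
matA 1.57 [-0.18  0.37  1.85 -0.    0.92 -1.75]
matB 1.57 [-0.18  0.37  1.85 -0.    0.92 -1.75]
matB 4.71 [-0.18  0.37  1.85 -0.    0.92  1.39]
matB 0.0 [-0.18  0.37  1.85 -0.    0.92 -0.18]
matB 3.14 None
blue -0.22 [-0.61  0.39  1.68 -0.    1.07 -0.39]
blue 2.92 [-0.61  0.39  1.68 -0.    1.07  2.75]
blue -1.79 [-0.61  0.39  1.68 -0.    1.07  1.18]
blue 1.35 [-0.61  0.39  1.68 -0.    1.07 -1.96]
blueup -0.22 [-0.61  0.25  1.61 -0.    1.28 -0.39]
blueup 2.92 [-0.61  0.25  1.61 -0.    1.28  2.75]
blueup -1.79 [-0.61  0.25  1.61 -0.    1.28  1.18]
blueup 1.35 [-0.61  0.25  1.61 -0.    1.28 -1.96]
[[-0.93  0.36 -0.  ]
 [ 0.36  0.93 -0.  ]
 [ 0.   -0.   -1.  ]]
```

Run:
```python
from h import *
ctrl.move_ptp(np.array([508,262,190.]),down(-.3)); st()
shot('w1')
```

```text
t1.63 pos [507.6 262.9 190.3] F [-0.7 -0.8 -0.3] M [ 0.02 -0.08 -0.  ] w85.6
```

View pics/w1.png

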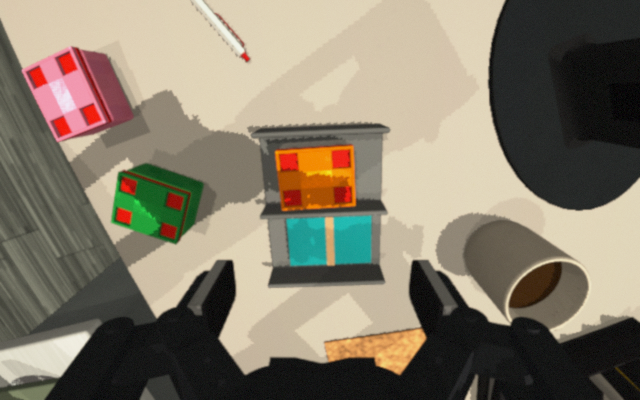

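The wrist view shows the orange lid at about (315,178) in its bay, with red corner marks, and the cards below it. The jaws are already roughly aligned with the tray. Next I'll measure the lid.

```bash
cat >> h.py <<'E'
def load(name):
    a=np.load(f'pics/{name}.npz');return dict(eef_pos=a['pos'],eef_rot=a['rot']),a['im'],a['d']
def biggest(m,near=None):
    n,l,stt,c=cv2.connectedComponentsWithStats(np.uint8(m))
    if near is not None:
        k=[i for i in range(1,n) if stt[i,4]>150];i=min(k,key=lambda i:np.hypot(*(c[i]-near)))
    else: i=1+stt[1:,4].argmax()
    return np.uint8(l==i)
def rectfit(m,p,z,s):
    c,_=cv2.findContours(m,cv2.RETR_EXTERNAL,cv2.CHAIN_APPROX_NONE);c=max(c,key=cv2.contourArea)
    P=onplane(p,c.reshape(-1,2),z,s)[:,:2];r=cv2.minAreaRect(np.float32(P));b=cv2.boxPoints(r)
    e=[b[1]-b[0],b[2]-b[1]];e=max(e,key=np.linalg.norm);a=np.arctan2(e[1],e[0]);a=(a+np.pi/2)%np.pi-np.pi/2
    return np.array(r[0]),sorted(r[1]),a
E
python3 - <<'E'
from h import *
s,im,d=load('w1');p=optics.camera_params('wrist')
H=hsv(im);m=(H[...,1]>150)&((H[...,0]<24)|(H[...,0]>172))&(H[...,2]>80)
m=biggest(cv2.morphologyEx(np.uint8(m),cv2.MORPH_CLOSE,np.ones((3,3))),(315,178));ys,xs=np.nonzero(m);print(xs.min(),xs.max(),ys.min(),ys.max())
print(rectfit(m,p,60,s))
c=cloud(p,d,s);print(np.nanmedian(c[m>0],0))
# red patches
r=(H[...,1]>150)&((H[...,0]<5)|(H[...,0]>172))
r=r&(cv2.dilate(m,np.ones((5,5)))>0)
n,l,stt,ce=cv2.connectedComponentsWithStats(np.uint8(r));
k=[i for i in range(1,n) if stt[i,4]>60];print(ce[k],stt[k,4]);P=onplane(p,ce[k],60,s);print(np.round(P,1),P.mean(0))
# tray walls
g=(abs(c[...,2]-42)<5);g=biggest(g);
for v in (170,190,240):
  print([ (x,np.round(c[v,x],0).tolist()) for x in (240,255,268,290,320,350,370,385,400)])
E
```

```text
275 356 145 211
(array([509.07614136, 281.15582275]), [53.530548095703125, 64.49420928955078], np.float32(-0.2304045))
[509.13138325 282.08329015  58.67006828]
[[340.72156863 158.48627451]
 [288.51020408 161.7877551 ]
 [342.5045045  194.35585586]
 [292.24170616 197.51184834]] [255 245 222 211]
[[533.1 291.4  60. ]
 [491.8 301.3  60. ]
 [526.2 261.7  60. ]
 [484.9 271.5  60. ]] [508.99215609 281.45259717  60.        ]
[(240, [431.0, 298.0, -1.0]), (255, [447.0, 294.0, 1.0]), (268, [461.0, 291.0, 6.0]), (290, [490.0, 293.0, 54.0]), (320, [514.0, 287.0, 60.0]), (350, [538.0, 280.0, 60.0]), (370, [558.0, 261.0, 7.0]), (385, [574.0, 254.0, -2.0]), (400, [588.0, 250.0, -1.0])]
[(240, [423.0, 278.0, -1.0]), (255, [438.0, 273.0, -3.0]), (268, [454.0, 271.0, 7.0]), (290, [485.0, 278.0, 59.0]), (320, [509.0, 271.0, 59.0]), (350, [533.0, 262.0, 54.0]), (370, [553.0, 241.0, 7.0]), (385, [568.0, 233.0, -1.0]), (400, [583.0, 229.0, -1.0])]
[(240, [401.0, 224.0, -1.0]), (255, [417.0, 219.0, -1.0]), (268, [533.0, 342.0, 307.0]), (290, [460.0, 217.0, 19.0]), (320, [490.0, 208.0, 20.0]), (350, [519.0, 200.0, 21.0]), (370, [539.0, 193.0, 20.0]), (385, [555.0, 177.0, -1.0]), (400, [571.0, 172.0, -0.0])]
```

Run:
```python
from h import *
R=down(-.233)
ctrl.move_ptp(np.array([509,281.3,130.]),R)
print(ctrl.move_l(np.array([509,281.3,46.]),threshold=12,vel=100)); st()
ctrl.gripper_to(50,force=32); s=st()
print(ctrl.move_l(np.array(s['eef_pos'])+[0,0,25.],vel=60)); st()
shot('w2')
```

```text
False
t3.03 pos [509.7 281.5  46.8] F [-0.6  0.1  0.4] M [ 0.02 -0.    0.04] w85.6
t3.37 pos [509.4 281.7  47.1] F [-2.1 -0.8  6. ] M [0.04 0.39 0.02] w63.6
False
t3.95 pos [509.5 281.7  72.3] F [ 0.3 -1.1 -5. ] M [-0.    0.01 -0.02] w63.2
```

View pics/w2.png

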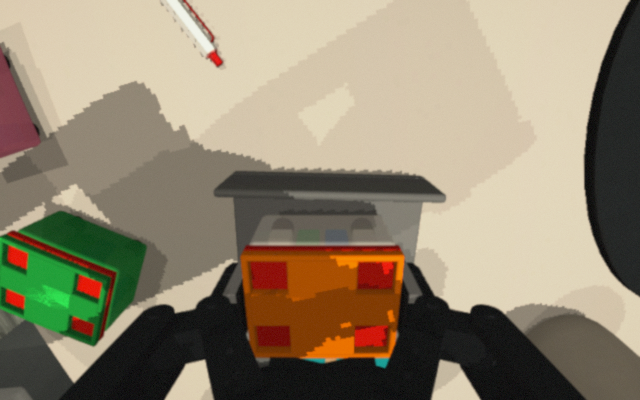

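The tub is held and clear of the floor, with the lid at about (323,305), level between the pads. Next I'll locate the mat and caddy from the earlier top image, then carry the tub to the mat. I'll turn it so that the second grasp needs no rotation at the caddy.

Run:
```python
from h import *
p=optics.camera_params('top');im=cv2.imread('pics/top0.png')[:,:,::-1].copy();H=hsv(im)
m=(H[...,0]>5)&(H[...,0]<20)&(H[...,1]>90);m=biggest(m,(335,193));print('mat',m.sum(),rectfit(m,p,4,None))
b=(H[...,0]>100)&(H[...,0]<125)&(H[...,1]>110);b=biggest(b,(410,193));print('blue',b.sum(),rectfit(b,p,58,None))
```

```text
mat 1255 (array([512.12878418,  -1.28507614]), [108.05270385742188, 138.3153839111328], np.float32(-0.1304822))
blue 326 (array([ 511.0496521 , -256.64569092]), [53.05866241455078, 71.54193878173828], np.float32(1.3921596))
```

Run:
```python
from h import *
s=sensors.read_state();P=np.array(s['eef_pos'])
ctrl.move_l(P+[0,0,65.],vel=120)
print(np.round(ctrl.solve_ik(np.array([512,-2,130.]),down(1.40)),2),np.round(s['q'],2))
ctrl.move_l(np.array([512,-2,130.]),rot=down(1.40),vel=180); st()
ctrl.move_l(np.array([512,-2,52.]),vel=80); st()
shot('w3')
```

```text
[-0.17  0.22  1.81 -0.    1.11 -1.57] [ 0.36  0.43  1.66 -0.    1.04  0.59]
t6.58 pos [511.8  -1.6 129.7] F [-0.2  0.1 -4.3] M [ 0.04 -0.01  0.01] w63.3
t7.71 pos [512.7  -2.1  52.6] F [ 0.6  0.3 -3.8] M [ 0.01  0.01 -0.11] w63.7
```

View pics/w3.png

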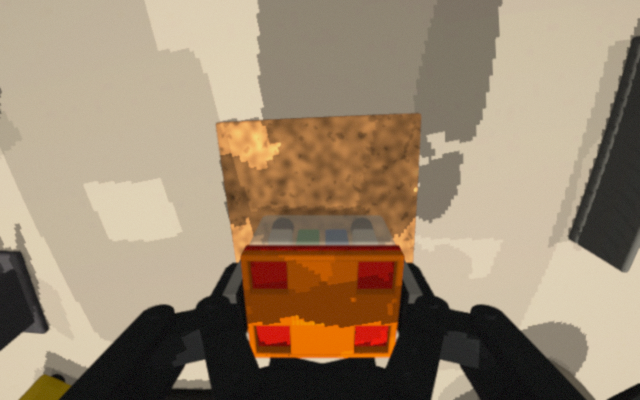

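The tub is upright over the mat, with the lid at about (323,305) as before, so it hasn't slipped. Next I'll lower it gently until it touches.

Run:
```python
from h import *
print(ctrl.move_l(np.array([512,-2,38.]),vel=15,threshold=7)); s=st()
```

```text
True
t8.39 pos [511.9  -2.   43. ] F [-1.   0.3  5.3] M [0.08 0.04 0.  ] w63.4
```

Run:
```python
from h import *
ctrl.gripper_to(85); st()
ctrl.move_l(np.array([512,-2,160.]),vel=200)
ctrl.move_l(np.array([512,-2,160.]),rot=down(1.40-np.pi/2),vel=200); st()
shot('w4')
```

```text
t8.74 pos [509.8  -1.6  41.3] F [ 0.  -1.  -0.4] M [-0.03 -0.02  0.01] w84.9
t11.20 pos [511.7  -2.  159.6] F [ 0.1 -0.7 -0.2] M [ 0.   -0.01  0.  ] w84.9
```

View pics/w4.png

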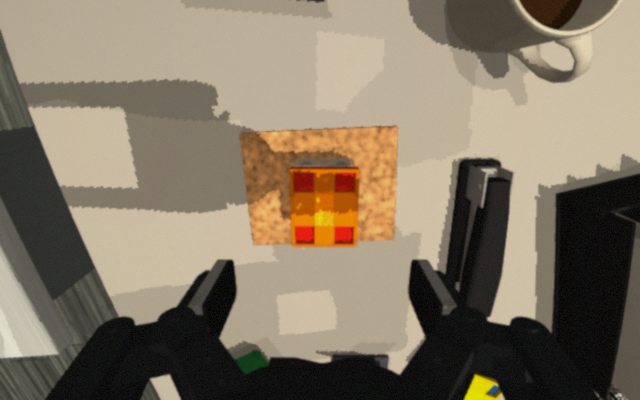

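The tub stands squarely on the mat, with its lid at about (324,207) and nothing tilted. I'll measure it here, then view the blue lid from the same relative pose so that camera bias cancels.

```bash
cat >> h.py <<'E'
def patches(im,near,kind,box=60):
    H=hsv(im)
    if kind=='red': r=(H[...,1]>150)&((H[...,0]<5)|(H[...,0]>172))
    else: r=kind(H)
    r=np.uint8(r);w=np.zeros_like(r);x,y=map(int,near);w[max(0,y-box):y+box,max(0,x-box):x+box]=1
    n,l,stt,ce=cv2.connectedComponentsWithStats(r*w);k=[i for i in range(1,n) if stt[i,4]>60]
    return ce[k],stt[k]
E
python3 - <<'E'
from h import *
s,im,d=load('w4');p=optics.camera_params('wrist')
ce,a=patches(im,(324,207),'red');print(ce,a)
z=np.array([sensors.read_state()['eef_pos'] for _ in range(40)]);print(z.mean(0),z.std(0),sensors.read_state()['t'])
for nm,ss in (('reading',s),('cmd',dict(eef_pos=np.array([512,-2,160.]),eef_rot=down(1.4-np.pi/2)))):
    P=onplane(p,ce,56,ss);print(nm,np.round(P,1),P.mean(0))
print(np.round(s['eef_rot']-down(1.4-np.pi/2),4))
c=cloud(p,d,s);print(c[200:215,318:330].reshape(-1,3).mean(0))
E
```

```text
[[303.48122867 181.58361775]
 [344.5890411  181.72260274]
 [304.26160338 233.96624473]
 [343.47511312 234.40271493]] [[295 173  18  18 293]
 [336 174  18  17 292]
 [296 227  17  15 237]
 [335 228  17  14 221]]
[511.83185331  -1.96323208 159.69202222] [5.68434189e-14 6.66133815e-16 8.52651283e-14] 11.25
reading [[502.8  22.4  56. ]
 [532.7  17.1  56. ]
 [495.4 -19.5  56. ]
 [525.6 -25.1  56. ]] [514.12292114  -1.28993002  56.        ]
cmd [[503.1  22.2  56. ]
 [533.1  16.9  56. ]
 [495.6 -19.7  56. ]
 [525.9 -25.4  56. ]] [514.44143314  -1.50059421  56.        ]
[[-0.0003  0.0001 -0.0009]
 [ 0.0001  0.0003  0.0001]
 [-0.     -0.0009  0.    ]]
[5.14039479e+02 2.50500284e-01 5.63171201e+01]
```

Run:
```python
from h import *
ctrl.move_l(np.array([511,-256,162.]),rot=down(-.177),vel=250); st(); shot('w5')
```

```text
t12.42 pos [ 510.8 -254.7  161.7] F [ 0.3  0.9 -0.3] M [0.02 0.03 0.03] w84.6
```

View pics/w5.png

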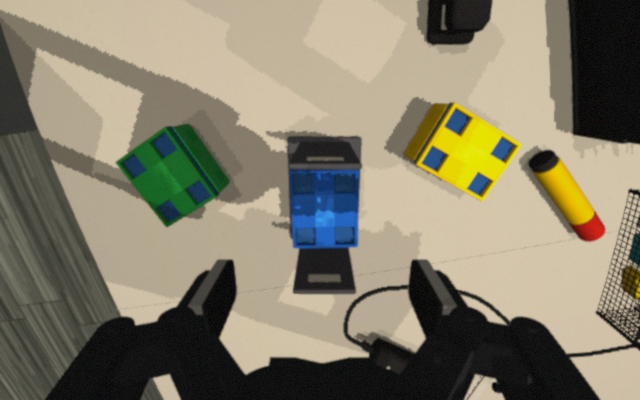

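Run:
```python
from h import *
for i in range(4): ctrl.hold(.05); st()
s,im,d=shot('w5b')
cv2.imwrite('pics/w5z.png',cv2.resize(im[120:300,270:380,::-1],None,fx=5,fy=3.3*1,interpolation=cv2.INTER_CUBIC))
cv2.imwrite('pics/w5z.png',cv2.resize(im[125:300,270:380,::-1],None,fx=3.4,fy=3.4,interpolation=cv2.INTER_CUBIC))
H=hsv(im)
for v in (170,185,205,225,237,243): print(v,[tuple(H[v,u]) for u in range(288,362,4)])
```

```text
t12.52 pos [ 511.  -254.5  161.8] F [-0.4 -0.1  0.2] M [-0.03 -0.02 -0.03] w85.0
t12.57 pos [ 511.1 -254.5  161.9] F [ 0.1 -0.4 -0.3] M [0.03 0.01 0.01] w84.8
t12.62 pos [ 511.1 -254.7  162. ] F [ 0.2 -0.  -0.7] M [-0.02 -0.06  0.01] w85.2
t12.67 pos [ 511.2 -254.9  162. ] F [ 0.   0.4 -0.8] M [0.02 0.02 0.05] w85.2
170 [(np.uint8(116), np.uint8(52), np.uint8(84)), (np.uint8(108), np.uint8(195), np.uint8(89)), (np.uint8(108), np.uint8(193), np.uint8(90)), (np.uint8(108), np.uint8(208), np.uint8(109)), (np.uint8(108), np.uint8(201), np.uint8(85)), (np.uint8(108), np.uint8(212), np.uint8(108)), (np.uint8(108), np.uint8(203), np.uint8(113)), (np.uint8(108), np.uint8(200), np.uint8(111)), (np.uint8(108), np.uint8(207), np.uint8(121)), (np.uint8(108), np.uint8(201), np.uint8(127)), (np.uint8(109), np.uint8(194), np.uint8(129)), (np.uint8(109), np.uint8(201), np.uint8(133)), (np.uint8(108), np.uint8(201), np.uint8(136)), (np.uint8(108), np.uint8(199), np.uint8(140)), (np.uint8(109), np.uint8(190), np.uint8(141)), (np.uint8(108), np.uint8(197), np.uint8(140)), (np.uint8(109), np.uint8(195),
[... 3855 characters left out ...]
71)), (np.uint8(106), np.uint8(237), np.uint8(71)), (np.uint8(108), np.uint8(207), np.uint8(80)), (np.uint8(108), np.uint8(203), np.uint8(78)), (np.uint8(108), np.uint8(203), np.uint8(162)), (np.uint8(107), np.uint8(214), np.uint8(168)), (np.uint8(108), np.uint8(212), np.uint8(179)), (np.uint8(108), np.uint8(203), np.uint8(190)), (np.uint8(108), np.uint8(211), np.uint8(178)), (np.uint8(108), np.uint8(199), np.uint8(86)), (np.uint8(108), np.uint8(213), np.uint8(86)), (np.uint8(108), np.uint8(217), np.uint8(87)), (np.uint8(108), np.uint8(210), np.uint8(85)), (np.uint8(107), np.uint8(208), np.uint8(97)), (np.uint8(110), np.uint8(119), np.uint8(161)), (np.uint8(19), np.uint8(50), np.uint8(183))]
```

View pics/w5z.png

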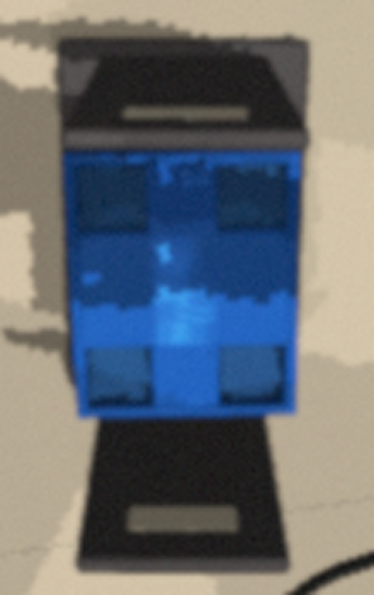

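The blue lid is at about (324,207), with four darker recesses near (304,183), (344,183), (305,235) and (344,235). The +y short side of the lid sits close to the cheek. I'll extract subpixel recess edges for both lids by the same method, and check whether the pose reading drifts.

```bash
cat > meas.py <<'E'
from h import *
p=optics.camera_params('wrist')
def cross(prof,lvl,i0,i1):
    # first subpixel crossing between i0 and i1 (direction i0->i1)
    st_=1 if i1>i0 else -1
    for i in range(i0,i1,st_):
        a,b=prof[i]-lvl,prof[i+st_]-lvl
        if a*b<=0 and a!=b: return i+st_*a/(a-b)
    return np.nan
def edges(im,cents,kind):
    "per recess: up,down rows, left,right columns of the floor patch"
    H=hsv(cv2.GaussianBlur(im,(3,3),0)).astype(float)
    if kind=='red': F=np.where(H[...,0]>90,H[...,0]-180,H[...,0]);
    else: F=H[...,1]
    out=[]
    for (u,v) in cents:
        u,v=int(round(u)),int(round(v))
        c=np.median(F[v-3:v+4,u-3:u+4]); 
        pr=np.median(F[:,u-4:u+5],axis=1);pc=np.median(F[v-3:v+4,:],axis=0)
        o=12. if kind=='red' else 205.
        lv=(c+o)/2
        out.append([cross(pr,lv,v,v-13),cross(pr,lv,v,v+13),cross(pc,lv,u,u-13),cross(pc,lv,u,u+13)])
    return np.array(out)
def analyse(name,cents,kind,z,s=None):
    s0,im,d=load(name); s=s or s0
    e=edges(im,cents,kind);print(name);print(np.round(e,1))
    cm=e[:,2:].mean(1)
    U=onplane(p,np.c_[cm,e[:,0]],z,s)[:,:2];D=onplane(p,np.c_[cm,e[:,1]],z-5,s)[:,:2]
    L=onplane(p,np.c_[e[:,2],e[:,:2].mean(1)],z-2.5,s)[:,:2];Rr=onplane(p,np.c_[e[:,3],e[:,:2].mean(1)],z-2.5,s)[:,:2]
    return U,D,L,Rr
E
python3 - <<'E'
from meas import *
def rep(U,D,L,R,yaw,tcp):
    ex=np.array([np.cos(yaw),np.sin(yaw)]);ey=np.array([-ex[1],ex[0]])
    print('U.x',np.round((U-tcp)@ex,1),'D.x',np.round((D-tcp)@ex,1),'mid',np.round(((U+D)/2-tcp)@ex,1).tolist(),'mean',round(float(((U+D)/2-tcp).mean(0)@ex),2))
    print('L.y',np.round((L-tcp)@ey,1),'R.y',np.round((R-tcp)@ey,1),'mean',round(float(((L+R)/2-tcp).mean(0)@ey),2))
    M=(U+D)/4+(L+R)/4; v=(M[0]+M[1]-M[2]-M[3]);print('yaw',np.arctan2(v[1],v[0]))
c1=[(303.5,181.6),(344.6,181.7),(304.3,234),(343.5,234.4)]
sA=dict(eef_pos=np.array([512,-2,160.]),eef_rot=down(1.4-np.pi/2))
rep(*analyse('w4',c1,'red',56,sA),1.396,np.array([512,-2]))
c2=[(304,183),(344,183),(305,235),(344,235)]
sB=dict(eef_pos=np.array([511,-256,162.]),eef_rot=down(-.177))
rep(*analyse('w5b',c2,'blue',58,sB),1.394,np.array([511,-256]))
s,im,d=load('w5');print('w5',s['eef_pos']);s,im,d=load('w5b');print(s['eef_pos'])
rep(*analyse('w5',c2,'blue',58,sB),1.394,np.array([511,-256]))
for i in range(5): ctrl.hold(.1); st()
E
```

```text
w4
[[172.9 190.1 293.9 312.6]
 [173.  190.4 335.2 354. ]
 [226.6 241.6 295.6 313. ]
 [226.8 241.6 334.8 351.8]]
U.x [ 28.9  28.9 -14.  -14.1] D.x [ 14.2  14.  -29.4 -29.3] mid [21.5, 21.5, -21.7, -21.7] mean -0.1
L.y [ 20.3 -10.7  20.1 -11.1] R.y [  6.3 -24.8   6.2 -24.6] mean -2.28
yaw 1.3990709512866122
w5b
[[174.4 191.1 293.4 311.8]
 [173.1 190.4 334.1 353. ]
 [227.2 242.1 295.9 313.4]
 [226.6 241.5 334.7 352.3]]
U.x [ 27.8  28.8 -14.5 -14. ] D.x [ 13.4  13.9 -29.8 -29.3] mid [20.6, 21.3, -22.1, -21.7] mean -0.46
L.y [ 20.7  -9.9  19.9 -10.9] R.y [  6.9 -24.1   6.  -24.9] mean -2.04
yaw 1.4132713987417878
w5 [ 510.82523708 -254.68891599  161.69577755]
[ 511.16705348 -254.89303698  162.04399112]
w5
[[174.8 191.7 293.8 312.7]
 [173.5 191.  335.  353.6]
 [227.7 242.5 296.6 314.1]
 [226.9 241.8 335.3 352.7]]
U.x [ 27.5  28.4 -14.9 -14.3] D.x [ 12.9  13.5 -30.2 -29.6] mid [20.2, 20.9, -22.5, -21.9] mean -0.81
L.y [ 20.3 -10.6  19.4 -11.4] R.y [  6.2 -24.6   5.5 -25.3] mean -2.56
yaw 1.4124305461516684
t12.82 pos [ 511.1 -255.5  162.1] F [-0.2 -0.   0.8] M [ 0.03  0.02 -0.04] w84.8
t12.92 pos [ 511.1 -255.8  162.1] F [ 0.3 -0.4 -0.8] M [-0.05 -0.02  0.01] w84.8
t13.02 pos [ 511.  -255.9  162. ] F [-0.4  0.   0.1] M [-0.06  0.    0.03] w85.3
t13.12 pos [ 511. -256.  162.] F [-0.7  0.6 -0.1] M [-0.03  0.03 -0.03] w85.4
t13.22 pos [ 511.  -256.1  162. ] F [ 0.  -0.2  1. ] M [ 0.04 -0.   -0.01] w85.4
```

```bash
cat >> meas.py <<'E'
def rep(U,D,L,R,yaw,tcp):
    ex=np.array([np.cos(yaw),np.sin(yaw)]);ey=np.array([-ex[1],ex[0]])
    print('U.x',np.round((U-tcp)@ex,1),'D.x',np.round((D-tcp)@ex,1),'mean',round(float(((U+D)/2-tcp).mean(0)@ex),2))
    print('L.y',np.round((L-tcp)@ey,1),'R.y',np.round((R-tcp)@ey,1),'mean',round(float(((L+R)/2-tcp).mean(0)@ey),2))
    v=(U[0]+U[1]-U[2]-U[3])+(D[0]+D[1]-D[2]-D[3]);w=(L[0]+L[2]-L[1]-L[3])+(R[0]+R[2]-R[1]-R[3])
    print('yaw along x',np.arctan2(v[1],v[0]),'from y',np.arctan2(-w[0],w[1]))
E
python3 - <<'E'
from meas import *
st();shot('w6')
c2=[(304,183),(344,183),(305,235),(344,235)]
U,D,L,R=analyse('w6',c2,'blue',58);rep(U,D,L,R,1.41,np.array(load('w6')[0]['eef_pos'])[:2]);print('centre',((U+D)/2).mean(0),((L+R)/2).mean(0))
s,im,d=load('w3');print(s['eef_pos']);ce,a=patches(im,(323,305),'red',90);print(ce,a[:,4])
top=s['eef_pos'][2]-39+52   # lid rim height while held (tcp 39 above underside)
P=onplane(p,ce,top-2.5,s);print(((P-s['eef_pos'])@s['eef_rot']).round(1),((P-s['eef_pos'])@s['eef_rot']).mean(0))
E
```

```text
t13.22 pos [ 511.  -256.1  162. ] F [ 0.  -0.2  1. ] M [ 0.04 -0.   -0.01] w85.4
w6
[[172.7 190.1 293.2 311.9]
 [171.4 189.2 333.8 353.2]
 [226.  240.7 296.  313.4]
 [225.2 240.2 334.8 352.5]]
U.x [ 29.3  29.8 -13.2 -13.1] D.x [ 14.4  14.6 -28.3 -28.5] mean 0.64
L.y [ 20.4 -10.   20.2 -10.6] R.y [  6.4 -24.6   6.4 -24.7] mean -2.07
yaw along x 1.4146907252237395 from y 1.415203346844861
centre [ 513.11965072 -255.75539558] [ 513.14347354 -255.62291336]
[512.69833737  -2.10924477  52.61959253]
[[322.06478405 247.50498339]
 [268.60953462 274.62202043]
 [375.30593607 274.62100457]
 [273.14382403 335.8680203 ]
 [370.73956594 335.90984975]] [602 881 876 591 599]
[[ 27.4   0.8 -10.5]
 [ 15.3 -20.5 -10.5]
 [ 15.2  22.  -10.5]
 [-15.7 -20.5 -10.5]
 [-15.8  21.9 -10.5]] [  5.28101085   0.75344594 -10.50789726]
```

The lid recesses are sharply measured, at yaw 1.415. To calibrate the camera along the jaw axis, I'll close on the kit tub on the mat, which centres it, then reopen, look from the same height and grasp again.

Run:
```python
from meas import *
R=down(1.399-np.pi/2)
ctrl.move_l(np.array([513,-2,160.]),rot=R,vel=300)
ctrl.move_l(np.array([513,-2,44.]),vel=130,threshold=12); st()
ctrl.gripper_to(40,force=25); s=st()
ctrl.gripper_to(85)
ctrl.move_l(np.array([513,-2,160.]),vel=200); ctrl.hold(.6); s=st()
s,im,d=shot('w7')
ce,a=patches(im,(324,207),'red');print(ce)
ce=ce[np.lexsort((ce[:,0],ce[:,1]>207))]
U,D,L,Rr=analyse('w7',ce,'red',56);rep(U,D,L,Rr,1.4,np.array(s['eef_pos'])[:2])
```

```text
t15.31 pos [513.8  -2.3  44.7] F [0.1 0.2 0.1] M [0.02 0.02 0.02] w85.1
t15.72 pos [513.5  -2.   44.9] F [-0.8  1.   4.6] M [ 0.05  0.27 -0.02] w51.7
t17.48 pos [513.   -2.  159.9] F [-1.1  0.1  0.1] M [-0.07 -0.   -0.  ] w84.9
[[302.13851351 181.63513514]
 [343.41471572 181.86622074]
 [342.02232143 234.05357143]
 [303.18421053 234.26315789]]
w7
[[173.1 190.4 292.7 311.4]
 [173.2 190.5 333.8 352.8]
 [226.8 241.6 294.6 311.8]
 [226.8 241.4 333.4 350.8]]
U.x [ 28.8  28.7 -14.1 -14.1] D.x [ 14.   13.9 -29.3 -29.2] mean -0.16
L.y [21.1 -9.7 21.  -9.8] R.y [  7.1 -23.9   7.3 -23.7] mean -1.32
yaw along x 1.3992058074759526 from y 1.398334891152809
```

View pics/w7.png

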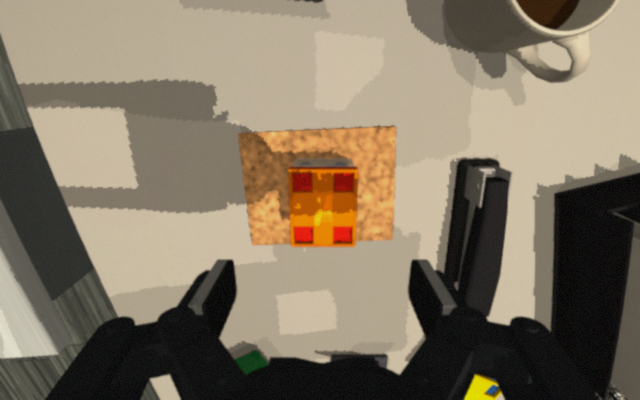

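Run:
```python
from meas import *
ctrl.move_l(np.array([513.2,-2,43.]),vel=130,threshold=12);ctrl.hold(.5); st()
ctrl.gripper_to(40,force=32); s=st()
ctrl.move_l(np.array([513.2,-2,60.]),vel=50);st()
ctrl.move_l(np.array([513.2,-2,160.]),vel=150)
T=np.array([512.33,-255.5,160.])
ctrl.move_l(T,rot=down(1.415-np.pi/2),vel=170);ctrl.hold(.4);st()
T[2]=112
ctrl.move_l(T,vel=80);ctrl.hold(.5);st();shot('w8')
im,d=optics.grab_frame('scene');cv2.imwrite('pics/s1.png',cv2.resize(im[150:270,320:520,::-1],None,fx=4,fy=4,interpolation=cv2.INTER_CUBIC))
```

```text
t19.08 pos [513.3  -2.   43.1] F [-0.4 -0.5 -0.3] M [-0.02 -0.06  0.05] w85.0
t19.48 pos [513.6  -2.1  43.1] F [ 1.  -0.1  0.1] M [-0.   -0.11 -0.01] w52.2
t19.98 pos [513.3  -2.   60.3] F [-0.3  0.1 -3.7] M [ 0.09 -0.   -0.  ] w52.0
t22.83 pos [ 512.4 -255.3  160. ] F [ 0.4 -0.3 -3.8] M [-0.04  0.01  0.01] w51.2
t24.08 pos [ 512.4 -255.5  112.2] F [ 0.6  0.2 -3.6] M [-0.02  0.02 -0.01] w51.7
```

View pics/w8.png

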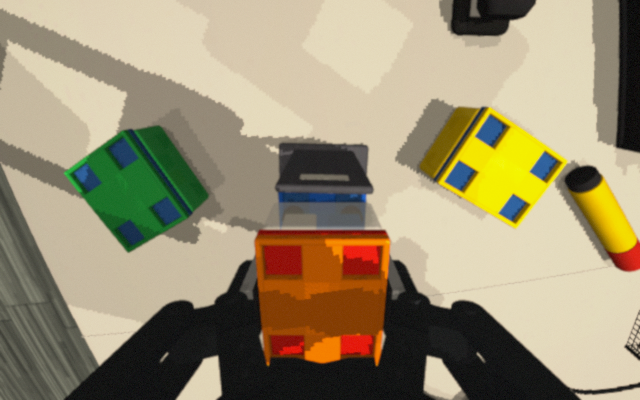

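View pics/s1.png

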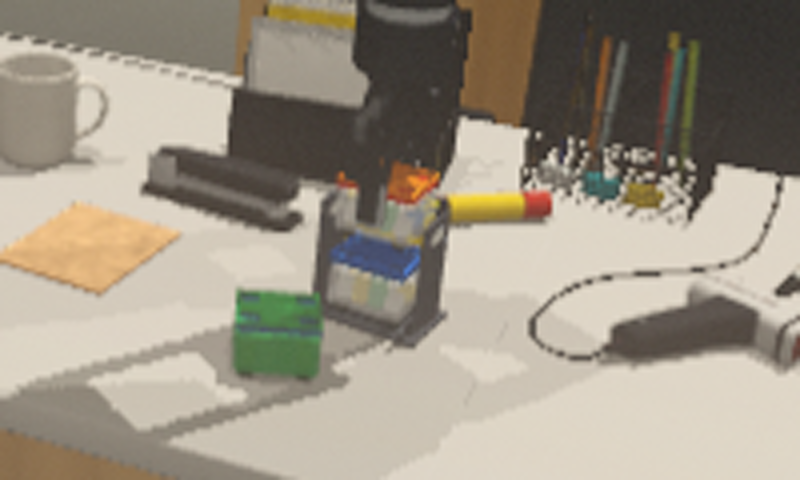

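The tub is upright above the blue lid. In the wrist view the blue rim shows behind it at about (322,205), and the scene view shows it between the cheeks. Rim contact should come at TCP z≈97 and feet home at z≈92.

Run:
```python
from meas import *
T=np.array([512.33,-255.5,99.])
ctrl.move_l(T,vel=40,threshold=6);ctrl.hold(.4);st()
T[2]=88;print(ctrl.move_l(T,vel=12,threshold=6));st();ctrl.hold(.2);st()
```

```text
t25.06 pos [ 512.4 -255.6   99.2] F [ 0.1 -0.8 -4.2] M [ 0.06 -0.04 -0.01] w51.6
True
t25.68 pos [ 512.3 -255.5   92. ] F [0.  0.3 5.6] M [0.01 0.09 0.04] w51.7
t25.88 pos [ 512.3 -255.5   92. ] F [-0.2 -0.5  5.7] M [ 0.07  0.06 -0.07] w51.6
```

Contact came at 92.0, the feet-home height, with no side force. I'll release, retreat and check.

Run:
```python
from meas import *
T=np.array([512.33,-255.5,92.])
ctrl.gripper_to(70);st();ctrl.gripper_to(85);st()
ctrl.move_l(np.array([512.33,-255.5,135.]),vel=80)
ctrl.move_l(np.array([512.33,-255.5,215.]),vel=150);ctrl.hold(.6);st()
s,im,d=shot('w9')
ce,a=patches(im,(324,205),'red');print(ce)
c=cloud(p,d,s)
if len(ce)==4:
    ce=ce[np.lexsort((ce[:,0],ce[:,1]>ce[:,1].mean()))]
    U,D,L,Rr=analyse('w9',ce,'red',105);rep(U,D,L,Rr,1.415,np.array(s['eef_pos'])[:2])
    u,v=ce.mean(0).astype(int)
    print('lid z by depth',np.median(c[v-4:v+5,u-4:u+5,2]))
    for q in ce.astype(int): print(np.median(c[q[1]-3:q[1]+4,q[0]-3:q[0]+4,2]))
im2,d=optics.grab_frame('scene');cv2.imwrite('pics/s2.png',cv2.resize(im2[150:270,320:520,::-1],None,fx=4,fy=4,interpolation=cv2.INTER_CUBIC))
```

```text
t26.21 pos [ 510.5 -254.2   89.6] F [-0.  -0.7 -0. ] M [-0.    0.05 -0.01] w69.7
t26.51 pos [ 510.6 -254.3   89.8] F [-0.5  0.2 -0.5] M [ 0.01  0.03 -0.02] w85.0
t28.51 pos [ 512.3 -255.5  214.9] F [ 0.4  0.4 -0.5] M [-0.01  0.02  0.04] w85.0
[[302.26595745 179.58156028]
 [342.55985915 180.32394366]
 [303.5        231.        ]
 [341.5        231.32110092]]
w9
[[171.4 188.1 293.4 311.4]
 [171.8 188.5 333.5 351.8]
 [223.8 238.2 295.  311.8]
 [224.  238.6 332.8 349.8]]
U.x [ 28.9  28.5 -14.  -14.1] D.x [ 14.2  14.  -29.  -29.3] mean -0.09
L.y [21.6 -9.2 21.6 -9.2] R.y [  7.8 -23.2   7.9 -23. ] mean -0.7
yaw along x 1.412510630459495 from y 1.4067422035478359
lid z by depth 104.11057016497722
99.06360530636465
98.97949550872343
98.96482324121243
98.97459035987472
```

View pics/w9.png

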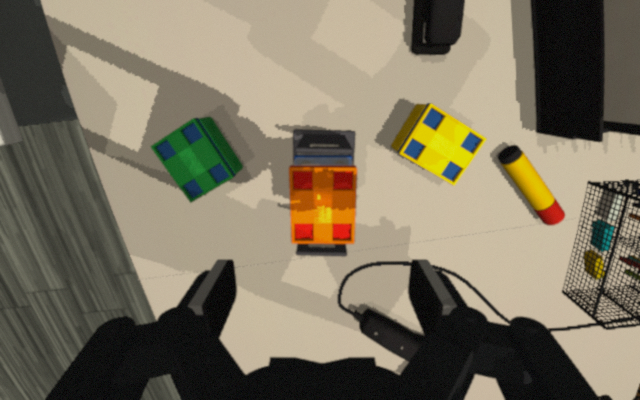

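View pics/s2.png

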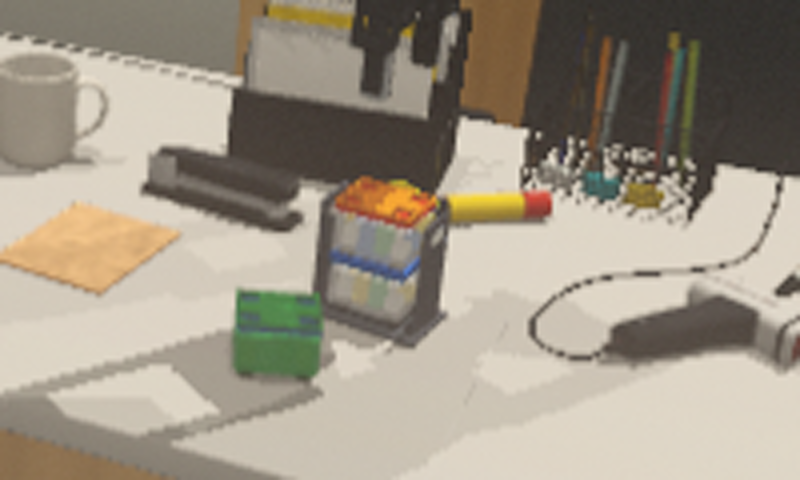

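The lid is level. All four recess floors read 99.0 mm and the rim reads 104, where 105 is expected with the feet home and 110 if they were on the rim. The scene view shows the stack seated in the caddy and the gripper clear, so I'm handing in.

```bash
python3 -c "
from h import *
print(ctrl.finish_job()); st()"
```

```text
the job is handed in; nothing more can be done
None
the job is handed in; nothing more can be done
```

The job is done and handed in at about 28.6 s, against the 67 s limit. The orange-lidded tub is stacked on the blue-lidded tub, with all four feet down in the recesses.

**What I did**
- I took the tub by its short ends at 32 N, stood it on the cork mat with about 10 N of contact, and let go.
- I viewed both lids from the same relative pose to measure the recesses. On the mat I also closed on the tub by its long sides at 25 N and reopened, to check the camera along the jaw direction.
- I then took it by its long sides at 32 N, lowered it into the blue lid and let go.

**Last checks**
- **Feet home:** contact came at tool height 92.0 mm, against about 92 expected with feet home and 97 on the rim. Side force was near zero, and the contact force changed by about 10 N.
- **Level:** after release, the four recess floors of the orange lid read 99.0–99.1 mm and its rim 104.1 mm. I expected 105 with the feet home and 110 on the rim.
- **Position:** sideways, the tub sits within 1 mm of where I aimed, and the gripper was clear above it.

**Not fully confirmed**
- When the fingers opened, the tool position read about 2 mm off for a moment, as it had on the mat. The stack showed no shift afterwards.
- I did not measure the blue tub's position again. It shows no visible movement.
- The mug, stapler and cards were never approached, except that the cards lay in the bay next to the pick. I did not look at the cards again afterwards.

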